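Find the full silver tin

TASK

Three identical closed rectangular aluminium tins stand on the jeweller's bench; one holds a heavy silver blank and the other two are practically empty, and only lifting them tells which. Put the heavy tin flat, lid up, inside the shallow steel tray, and leave the two light ones standing upright where they stood. Set tins down rather than dropping them.

Things in the scene. Friction and masses are not known exactly. Their poses are not given: they have to be found in the camera images.
- tin_1_center (a point): closed pale aluminium tin, 80 mm long (its x axis), 52 mm wide (y), 44 mm high (z up), one of three alike; the point is the tin's centre, 22 mm above its underside. It stands lid up on the bench with any yaw within 0.5 rad of the world x axis; its contents, and so its weight, are hidden: 0.5 kg with the silver blank, 0.11 kg without, varying by up to a fifth; which tin is full changes every time. The lid does not come off
- tin_2_center (a point): closed pale aluminium tin, 80 mm long (its x axis), 52 mm wide (y), 44 mm high (z up), one of three alike; the point is the tin's centre, 22 mm above its underside. It stands lid up on the bench with any yaw within 0.5 rad of the world x axis; its contents, and so its weight, are hidden: 0.5 kg with the silver blank, 0.11 kg without, varying by up to a fifth; which tin is full changes every time. The lid does not come off
- tin_3_center (a point): closed pale aluminium tin, 80 mm long (its x axis), 52 mm wide (y), 44 mm high (z up), one of three alike; the point is the tin's centre, 22 mm above its underside. It stands lid up on the bench with any yaw within 0.5 rad of the world x axis; its contents, and so its weight, are hidden: 0.5 kg with the silver blank, 0.11 kg without, varying by up to a fifth; which tin is full changes every time. The lid does not come off
- tray: shallow open tray of bare steel fixed to the bench, 220 mm (its x axis) by 180 mm (y), 20 mm high, walls and floor 3 mm thick; its origin is the centre of its underside, on the bench, z up; the floor inside is 3 mm above the bench
There are look-alikes about, which are no part of the job. What is shaped like the part that bears tin_3_center but orange is not meant.

How it is judged (in metres and radians):
At the end, for the whole second after the job is handed in: The heavy tin rests with its whole weight on the floor of the tray, lid up (within 0.15 rad), its centre inside the tray; the other two tins stand upright on the bench (within 0.15 rad), each within 30 mm of where it stood at the start; all three are at rest (((contact force between tin_1 and tray above 2.5 N and z of tin_1_center in the frame of tray below 0.032 m and angle between each of tin_1_center, tin_2_center, tin_3_center's own z axis and vertical below 0.15 rad and x of tin_1_center in the frame of tray between -0.09 and 0.09 m and y of tin_1_center in the frame of tray between -0.07 and 0.07 m and distance of each of tin_2_center, tin_3_center from where it was at the start of the episode below 0.03 m and height (world z) of each of tin_2_center, tin_3_center below 0.03 m) or (contact force between tin_2 and tray above 2.5 N and z of tin_2_center in the frame of tray below 0.032 m and angle between each of tin_2_center, tin_1_center, tin_3_center's own z axis and vertical below 0.15 rad and x of tin_2_center in the frame of tray between -0.09 and 0.09 m and y of tin_2_center in the frame of tray between -0.07 and 0.07 m and distance of each of tin_1_center, tin_3_center from where it was at the start of the episode below 0.03 m and height (world z) of each of tin_1_center, tin_3_center below 0.03 m) or (contact force between tin_3 and tray above 2.5 N and z of tin_3_center in the frame of tray below 0.032 m and angle between each of tin_3_center, tin_1_center, tin_2_center's own z axis and vertical below 0.15 rad and x of tin_3_center in the frame of tray between -0.09 and 0.09 m and y of tin_3_center in the frame of tray between -0.07 and 0.07 m and distance of each of tin_1_center, tin_2_center from where it was at the start of the episode below 0.03 m and height (world z) of each of tin_1_center, tin_2_center below 0.03 m)) and linear speed of each of tin_1, tin_2, tin_3 below 0.02 m/s); the robot touches nothing.
It fails at once if tin_1 is dropped (falls free by more than about 25 mm) (contact force between the fingers and tin_1 below 0.05 N and linear speed of tin_1 above 0.7 m/s).
It fails at once if tin_2 is dropped (falls free by more than about 25 mm) (contact force between the fingers and tin_2 below 0.05 N and linear speed of tin_2 above 0.7 m/s).
It fails at once if tin_3 is dropped (falls free by more than about 25 mm) (contact force between the fingers and tin_3 below 0.05 N and linear speed of tin_3 above 0.7 m/s).
It also fails if it takes over 67 s, if anything falls off the work surface, if the arm or the gripper's body presses on something with over 40 N, if the wrist force passes 120 N, or if a joint passes its speed limit or range.

ROBOT

A 6-joint arm with a two-finger parallel gripper is mounted at the origin on the work surface. World frame = base frame: x ahead of the robot, y to its left, z up, the work surface at z = 0. Lengths are in mm, angles in degrees, forces in N, time in s.
With the tool pointing down it reaches from about 300 to 950 mm from the base axis. Payload 3.1 kg.
Tool frame: the origin (TCP) lies between the finger pads; the fingertips stand 19 mm ahead of it and the grasp point (between the pads) is the TCP; z points along the fingers, y is the line along which they close (so a half turn about z gives the same grasp; the last joint's range is limited). The gripper opens to 85 mm and grips with 20 to 120 N. Pads are 22 mm wide; open, the fingers measure 114 mm over their backs; the gripper's body (76 mm by 85 mm) begins 54 mm behind the grasp point. The pads swing forward as they close: fully open they stand 13 mm farther back than shut.
Start: joints at [-75.957, 17.653, 93.61, -0, 68.738, -3.994], TCP at [193.49, -594.301, 250.272] pointing down, gripper open.
Joint ranges: [-175.34, 175.34], [-45.06, 112.39], [2.9, 150.54], [-68.45, 248.45], [3.09, 151.38], [-168.51, 168.51]. Speed limits (degrees/s): [159.86, 159.86, 180, 180, 180, 180].

INTERFACE

Orientations are given as [roll, pitch, yaw] about the fixed x, y, z axes, in that order (R = Rz(yaw) Ry(pitch) Rx(roll)).
In Python, from workcell import ctrl gives the robot as it stands.
- The arm moves only by the shell command python3 -m pendant 'ROWS' [FORCE]. ROWS is JSON, a list of rows, each an object of numbers: "x", "y", "z": the shift along the tool's x, y, z in mm; "ax", "ay", "az": the turn, a rotation vector about the tool's x, y, z in units of 6 degrees (1.0 is 6 degrees); "jaw": the closure, from 0 (fully open) to 1 (shut). In form: [{"x": .., "y": .., "z": .., "ax": .., "ay": .., "az": .., "jaw": ..}, ...]. A call has 1 to 10 rows; each row is the pose to reach, as a shift and turn from the pose commanded when the call began, along the tool's axes at that moment; what a row does not reach only later rows make up. A row lasts 1/10 s, in which the tool goes at most 50 mm and 8.59 degrees, less where a joint would pass 70% of its speed; a pose out of reach is approached as far as the arm can. A call with a gripper value outside its range is refused whole. The fingers move at their own pace and stop on an object; FORCE is the grip in N (left out, the last holds). Time passes only in rows, so rows that repeat a pose let the fingers close. It gives the time, the measured TCP pose, the force, the opening and the grip force at its end, in the units of the state.
- ctrl.observe(): the state, without advancing time (a new reading comes with each control period).
- ctrl.grab_frame(name): name is "scene" or "side" or "wrist"; returns the picture (400x640x3 uint8, red, green, blue); there is no depth.
- ctrl.get_calibration(name): a dict with "camera_matrix" (3x3 intrinsics, pixels), "dist" ([k1, k2, p1, p2, k3] as OpenCV has them; the pictures are not rectified), "R" (3x3) and "t" (3): a world point X has camera coordinates R X + t; the wrist camera has in their place "mount" (4x4, takes a point from camera to tool coordinates, whose origin is the TCP and whose axes are the flange's). Camera axes: x right, y down, z forward; pixel columns grow to the right and rows downward; lengths in mm; the calibration is good to about 2 mm. A picture is of the moment at which its call begins: read the wrist's pose just before it. get_calibration takes no time and is no camera call.
- ctrl.finish_job(): hands the job in; it is judged then, once.
Trained networks look in the newest picture that a camera, given by its name, has taken for a name from the list of things; names that differ only in an ending like _2 or _b are one class to them, and where a whole thing is asked for, a point or a joint stands for the part that bears it (a point fixed in the world has none). Each returns a list of dicts, best first, with "p" (0 to 1); they miss things now and then, are a little off and sometimes report something else, mostly with a low value. They report only what shows in the picture. A call takes as long as a camera call. They do not tell look-alikes from the thing itself.
- ctrl.spot_in(label, camera): "extent" ([left, top, width, height] as shares, 0 to 1, of the picture: columns of its width, rows of its height, round what is visible of it).
- ctrl.outline_of(label, camera): "region" (400x640 bool, what is visible of it) and "extent" ([left, top, width, height] as shares, 0 to 1, of the picture: columns of its width, rows of its height, round what is visible of it).
- ctrl.place_of(label, camera): "location" ([column, row] as shares, 0 to 1, of the picture: columns of its width, rows of its height: a listed point, or the origin of a listed thing).
The state is a dict: "t": time; "joint_pos": joint angles; "qd": joint speeds; "tau": joint torques, N m; "position": TCP position; "orientation": TCP orientation; "wrist_force": force on the tool from outside, world axes, zero at the start; "wrist_torque": the same for the moment, N m; "opening": finger opening in mm; "grasp_force": force on a finger pad.
Only numpy, scipy, OpenCV 4.12 (cv2) and the standard library are available. Lean on these libraries where they do the work, as an engineer would, in place of code of your own. Each camera call takes 0.05 s, during which the arm holds its last target. There are 200 camera calls.

## Working session

There is one attempt and no reset: what is moved stays moved. The work goes in short steps, Python scripts to look and compute and a shell command to move; the robot and the scene stay as the last step left them, time stands still between calls to the robot, and variables do not carry over. Pictures are saved under pics/ and viewed, at most 10 in all, crops included, and the job is handed in when it is done.

```bash
mkdir -p pics; cat > h.py <<'E'
import numpy as np, cv2
from workcell import ctrl
from scipy.spatial.transform import Rotation as Ro
def ray(cam,px,z):
    c=ctrl.get_calibration(cam); K=np.array(c["camera_matrix"]);d=np.array(c["dist"])
    u=cv2.undistortPoints(np.array(px,float).reshape(-1,1,2),K,d).reshape(-1,2)
    u=np.c_[u,np.ones(len(u))]
    if "R" in c: R=np.array(c["R"]);t=np.array(c["t"]).ravel()
    else:
        s=ctrl.observe(); M=np.array(c["mount"]); Rt=Ro.from_euler('xyz',s["orientation"],degrees=True).as_matrix()
        Rc=Rt@M[:3,:3]; p=Rt@M[:3,3]+np.array(s["position"]); R=Rc.T;t=-R@p
    o=-R.T@t; D=u@R
    return o+D*((z-o[2])/D[:,2])[:,None]
E
python3 - <<'E'
from h import *
print(ctrl.observe())
for cam in("scene","side"):
    f=ctrl.grab_frame(cam); cv2.imwrite(f"pics/{cam}0.png",f[:,:,::-1])
    for lab in("tin_1_center","tray"):
        for r in ctrl.outline_of(lab,cam):
            m=r["region"]; ys,xs=np.nonzero(m)
            if len(xs)==0: continue
            col=f[m].mean(0).round()
            w=ray(cam,[[xs.mean(),ys.mean()]],22 if 'tin' in lab else 5)[0]
            print(cam,lab,round(r["p"],2),[int(xs.mean()),int(ys.mean())],col,w.round())
        for r in ctrl.place_of(lab,cam):
            px=np.array(r["location"])*[640,400]; print("  place",lab,round(r["p"],2),px.round(),ray(cam,[px],22 if 'tin' in lab else 0)[0].round())
E
```

```text
{'t': 0.0, 'joint_pos': array([-7.59563459e+01,  1.77040232e+01,  9.36902933e+01,  7.14617949e-04,
        6.87369177e+01, -3.99320867e+00]), 'qd': array([ 0.11069502, -0.05205033, -0.0125232 ,  0.10863977, -0.03245738,
        0.01769134]), 'tau': array([ 1.91110077e-03, -4.15248442e+01, -2.76668215e+01,  3.40026445e-04,
        1.02842765e-02,  1.33028895e-06]), 'position': array([ 193.30849413, -593.53251088,  249.04582894]), 'orientation': array([-1.79869131e+02, -9.80267257e-03,  1.80365917e+01]), 'wrist_force': array([-0.54715211, -1.06450238,  0.45438345]), 'wrist_torque': array([ 0.00450909, -0.02460442, -0.05584917]), 'grasp_force': 0.0, 'opening': 85.38581817922554}
scene tin_1_center 0.59 [386, 192] [175. 176. 178.] [464. 132.  22.]
  place tin_1_center 0.92 [385. 194.] [467. 127.  22.]
scene tray 0.85 [191, 201] [184. 187. 185.] [ 545. -317.    5.]
  place tray 0.64 [192. 201.] [ 536. -322.    0.]
side tin_1_center 0.93 [324, 272] [163. 155. 156.] [461. 134.  22.]
  place tin_1_center 0.88 [325. 270.] [464. 128.  22.]
side tray 0.67 [400, 175] [167. 162. 158.] [ 533. -315.    5.]
  place tray 0.56 [397. 177.] [ 541. -310.    0.]
```

View pics/scene0.png

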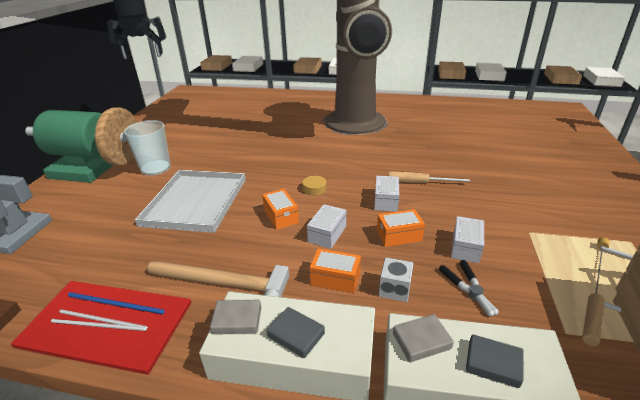

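The scene shows white tins near px (387,192), (327,226) and (468,238). The orange look-alikes are at (280,208), (400,228) and (335,270), and the tray is at (191,201).

```bash
python3 - <<'E'
from h import *
f=cv2.imread("pics/scene0.png")[165:305,250:500]
cv2.imwrite("pics/c0.png",cv2.resize(f,None,fx=3.2,fy=3.2,interpolation=cv2.INTER_CUBIC))
print(ray("scene",[[387,192],[327,226],[468,238],[280,208],[400,228],[335,270],[395,280]],22).round())
print("tray",ray("scene",[[180,172],[244,173],[137,221],[206,228]],20).round())
E
```

```text
[[460. 133.  22.]
 [608.  19.  22.]
 [602. 298.  22.]
 [562. -95.  22.]
 [591. 166.  22.]
 [733.  56.  22.]
 [739. 163.  22.]]
tray [[ 444. -397.   20.]
 [ 424. -230.   20.]
 [ 656. -388.   20.]
 [ 654. -228.   20.]]
```

View pics/c0.png

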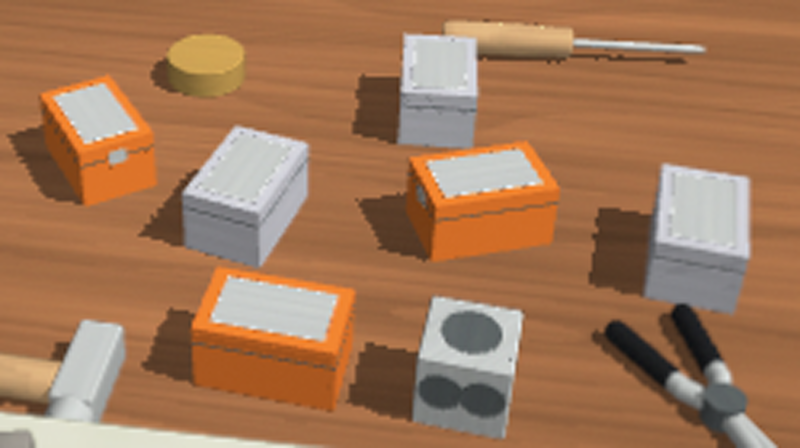

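The crop shows each tin's lid corners clearly: A around (438,65), B around (247,170) and C around (703,205) in crop px.

```bash
python3 - <<'E'
from h import *
T={"A":[(404,36),(476,40),(476,98),(399,92)],"B":[(237,127),(308,146),(264,210),(184,195)],"C":[(663,165),(750,178),(746,246),(655,232)]}
for k,v in T.items():
    p=ray("scene",np.array(v)/3.2+[250,165],44)[:,:2]
    s=[np.linalg.norm(p[i]-p[(i+1)%4]) for i in range(4)]
    d=(p[3]-p[0]+p[2]-p[1]); print(k,p.mean(0).round(1),np.round(s),"yaw",np.degrees(np.arctan2(d[1],d[0])).round(1))
s=ctrl.observe();print(s["position"],s["orientation"],s["joint_pos"])
E
```

```text
A [466.8 131.6] [52. 78. 52. 76.] yaw 1.9
B [608.8  20.8] [51. 72. 51. 80.] yaw -13.4
C [600.4 297.8] [52. 69. 51. 70.] yaw -8.9
[ 193.49864993 -594.28600473  250.24195289] [-1.79996461e+02 -8.10112777e-04  1.80371616e+01] [-7.59561463e+01  1.76548604e+01  9.36108010e+01  6.02747580e-04
  6.87379249e+01 -3.99352654e+00]
```

```bash
cat >> h.py <<'E'
def to(x,y,z,yaw):
    s=ctrl.observe(); R=Ro.from_euler('xyz',s["orientation"],degrees=True)
    G=Ro.from_euler('xyz',[180,0,yaw],degrees=True)
    print("t",round(s["t"],2),"d",R.inv().apply(np.array([x,y,z])-s["position"]).round(1),"a",((R.inv()*G).as_rotvec(degrees=True)/6).round(2))
E
python3 -c "
from h import *
to(609,21,200,-13.4)
print(np.round(ctrl.get_calibration('wrist')['mount'],2), ctrl.get_calibration('wrist')['camera_matrix'])"
```

```text
t 0.5 d [ 585.6 -456.4   50.3] a [-0.    0.    5.24]
[[  -0.     -0.96   -0.26   66.23]
 [   1.     -0.      0.      0.69]
 [  -0.     -0.26    0.96 -124.35]
 [   0.      0.      0.      1.  ]] [[307.61425387   0.         319.61574218]
 [  0.         307.61425387 200.06417604]
 [  0.           0.           1.        ]]
```

```bash
R='{"x":585,"y":-456,"z":50,"az":5.2,"jaw":0}'; python3 -m pendant '[{"x":585,"y":-456,"z":50,"az":5.2,"jaw":0},{"x":585,"y":-456,"z":50,"az":5.2,"jaw":0},{"x":585,"y":-456,"z":50,"az":5.2,"jaw":0},{"x":585,"y":-456,"z":50,"az":5.2,"jaw":0},{"x":585,"y":-456,"z":50,"az":5.2,"jaw":0},{"x":585,"y":-456,"z":50,"az":5.2,"jaw":0},{"x":585,"y":-456,"z":50,"az":5.2,"jaw":0},{"x":585,"y":-456,"z":50,"az":5.2,"jaw":0},{"x":585,"y":-456,"z":50,"az":5.2,"jaw":0},{"x":585,"y":-456,"z":50,"az":5.2,"jaw":0}]' 30; python3 -c "
from h import *
to(609,21,200,-13.4)"
```

```text
t 0.5 d [ 585.6 -456.4   50.3] a [-0.    0.    5.24]schema error: expected keys x, y, z, ax, ay, az, jaw
```

```bash
python3 -m pendant '[{"x":585,"y":-456,"z":50,"ax":0,"ay":0,"az":5.2,"jaw":0},{"x":585,"y":-456,"z":50,"ax":0,"ay":0,"az":5.2,"jaw":0},{"x":585,"y":-456,"z":50,"ax":0,"ay":0,"az":5.2,"jaw":0},{"x":585,"y":-456,"z":50,"ax":0,"ay":0,"az":5.2,"jaw":0},{"x":585,"y":-456,"z":50,"ax":0,"ay":0,"az":5.2,"jaw":0},{"x":585,"y":-456,"z":50,"ax":0,"ay":0,"az":5.2,"jaw":0},{"x":585,"y":-456,"z":50,"ax":0,"ay":0,"az":5.2,"jaw":0},{"x":585,"y":-456,"z":50,"ax":0,"ay":0,"az":5.2,"jaw":0},{"x":585,"y":-456,"z":50,"ax":0,"ay":0,"az":5.2,"jaw":0},{"x":585,"y":-456,"z":50,"ax":0,"ay":0,"az":5.2,"jaw":0}]' 30; python3 -c "
from h import *
to(609,21,200,-13.4)"
```

```text
t: 1.5
position: [473.0, -180.2, 217.1]
orientation: [180.0, -0.1, -13.2]
wrist_force: [0.1, 0.4, -0.2]
opening: 85.4
grasp_force: 0.0
t 1.5 d [  86.6 -226.9   17.1] a [ 0.   -0.01  0.04]
```

```bash
python3 -m pendant '[{"x":87,"y":-227,"z":17,"ax":0,"ay":0,"az":0,"jaw":0},{"x":87,"y":-227,"z":17,"ax":0,"ay":0,"az":0,"jaw":0},{"x":87,"y":-227,"z":17,"ax":0,"ay":0,"az":0,"jaw":0},{"x":87,"y":-227,"z":17,"ax":0,"ay":0,"az":0,"jaw":0},{"x":87,"y":-227,"z":17,"ax":0,"ay":0,"az":0,"jaw":0},{"x":87,"y":-227,"z":17,"ax":0,"ay":0,"az":0,"jaw":0},{"x":87,"y":-227,"z":17,"ax":0,"ay":0,"az":0,"jaw":0},{"x":87,"y":-227,"z":17,"ax":0,"ay":0,"az":0,"jaw":0}]'; python3 - <<'E'
from h import *
to(609,21,200,-13.4)
f=ctrl.grab_frame("wrist"); cv2.imwrite("pics/w1.png",f[:,:,::-1])
for r in ctrl.outline_of("tin_1_center","wrist"):
    m=r["region"].astype(np.uint8); ys,xs=np.nonzero(m)
    if len(xs)<50: continue
    print(round(r["p"],2),f[m>0].mean(0).round(),[xs.min(),ys.min(),xs.max(),ys.max()])
    c=max(cv2.findContours(m,0,2)[0],key=cv2.contourArea)
    w=ray("wrist",c.reshape(-1,2),44)[:,:2].astype(np.float32); print(cv2.minAreaRect(w))
E
```

```text
t: 2.3
position: [607.7, 18.6, 199.6]
orientation: [180.0, 0.0, -13.2]
wrist_force: [0.5, -0.6, -0.1]
opening: 85.6
grasp_force: 0.0
t 2.3 d [ 0.7 -2.7 -0.4] a [0.01 0.01 0.04]
0.88 [173. 167. 170.] [np.int64(215), np.int64(285), np.int64(283), np.int64(349)]
((489.9613952636719, 122.86117553710938), (66.9107894897461, 67.63599395751953), 6.926620960235596)
```

View pics/w1.png

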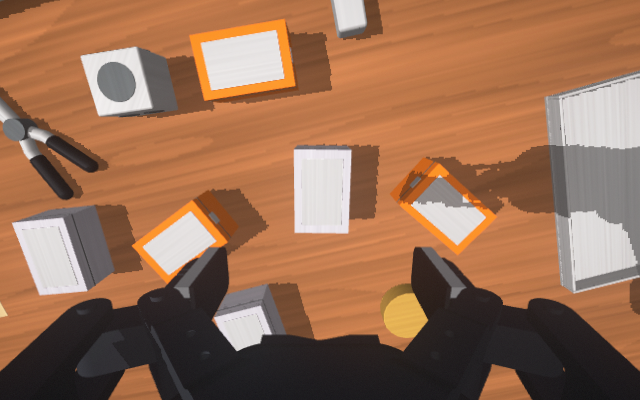

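Tin B's lid is at px (322,191) in the wrist view. The orange box's nearest corner is at (392,195), which is close to the right finger, so I'll approach with the jaw partly closed.

```bash
python3 - <<'E'
from h import *
for v in([(295,149),(351,149),(349,234),(294,232)],[(13,224),(72,214),(86,290),(40,295)]):
    p=ray("wrist",v,44)[:,:2]; s=[np.linalg.norm(p[i]-p[(i+1)%4]) for i in range(4)]
    d=p[0]-p[3]+p[1]-p[2]; print(p.mean(0).round(1),np.round(s),np.degrees(np.arctan2(d[1],d[0])).round(1))
print("orange corner gnd",ray("wrist",[(392,195),(428,157)],20).round())
to(608,20,24,-13.5)
E
```

```text
[604.6  15.3] [51. 82. 54. 80.] -14.1
[601.8 293.6] [62. 83. 50. 79.] -11.7
orange corner gnd [[580. -52.  20.]
 [610. -94.  20.]]
t 2.4 d [-1.000e-01 -2.100e+00  1.759e+02] a [0.   0.   0.04]
```

```bash
python3 -m pendant '[{"x":0,"y":0,"z":50,"ax":0,"ay":0,"az":0,"jaw":0.1},{"x":0,"y":0,"z":100,"ax":0,"ay":0,"az":0,"jaw":0.1},{"x":0,"y":0,"z":140,"ax":0,"ay":0,"az":0,"jaw":0.1},{"x":0,"y":0,"z":165,"ax":0,"ay":0,"az":0,"jaw":0.1},{"x":0,"y":0,"z":174,"ax":0,"ay":0,"az":0,"jaw":0.1},{"x":0,"y":0,"z":174,"ax":0,"ay":0,"az":0,"jaw":0.3},{"x":0,"y":0,"z":174,"ax":0,"ay":0,"az":0,"jaw":0.5},{"x":0,"y":0,"z":174,"ax":0,"ay":0,"az":0,"jaw":0.7},{"x":0,"y":0,"z":174,"ax":0,"ay":0,"az":0,"jaw":1},{"x":0,"y":0,"z":174,"ax":0,"ay":0,"az":0,"jaw":1}]' 45
```

```text
t: 3.4
position: [609.7, 19.0, 27.4]
orientation: [-180.0, -0.2, -13.1]
wrist_force: [0.1, -1.5, 3.6]
opening: 51.5
grasp_force: 50.4
```

Gripped at 51.5 mm. I'll lift a little and read the weight.

```bash
python3 -m pendant '[{"x":0,"y":0,"z":-8,"ax":0,"ay":0,"az":0,"jaw":1},{"x":0,"y":0,"z":-16,"ax":0,"ay":0,"az":0,"jaw":1},{"x":0,"y":0,"z":-20,"ax":0,"ay":0,"az":0,"jaw":1},{"x":0,"y":0,"z":-20,"ax":0,"ay":0,"az":0,"jaw":1},{"x":0,"y":0,"z":-20,"ax":0,"ay":0,"az":0,"jaw":1},{"x":0,"y":0,"z":-20,"ax":0,"ay":0,"az":0,"jaw":1},{"x":0,"y":0,"z":-20,"ax":0,"ay":0,"az":0,"jaw":1}]'; python3 -c "
from h import *
for i in range(4): ctrl.grab_frame('wrist'); print(ctrl.observe()['wrist_force'].round(2))
to(466,131,200,2);to(609,19,26,-13.5)"
```

```text
t: 4.1
position: [607.9, 19.3, 45.3]
orientation: [180.0, 0.1, -13.2]
wrist_force: [0.1, 0.4, -4.6]
opening: 51.0
grasp_force: 49.7
[-0.95 -0.12 -3.94]
[ 0.06 -0.47 -4.22]
[ 0.06 -0.52 -4.55]
[ 0.28  0.74 -4.6 ]
t 4.3 d [-164.   -76.4 -154.5] a [ 0.    0.   -2.53]
t 4.3 d [ 0.9  0.1 19.5] a [0.   0.   0.06]
```

Wrist force is about 4.4 N, or 0.45 kg, so tin B is the heavy one. I'll carry it straight to the tray.

```bash
python3 -m pendant '[{"x":0,"y":0,"z":-25,"ax":0,"ay":0,"az":0,"jaw":1},{"x":0,"y":0,"z":-55,"ax":0,"ay":0,"az":0,"jaw":1},{"x":0,"y":0,"z":-85,"ax":0,"ay":0,"az":0,"jaw":1},{"x":0,"y":0,"z":-100,"ax":0,"ay":0,"az":0,"jaw":1},{"x":0,"y":0,"z":-105,"ax":0,"ay":0,"az":0,"jaw":1},{"x":0,"y":0,"z":-105,"ax":0,"ay":0,"az":0,"jaw":1}]'; python3 -c "
from h import *
to(542,-312,150,1)"
```

```text
t: 4.9
position: [608.4, 19.3, 150.9]
orientation: [-180.0, -0.0, -13.2]
wrist_force: [0.8, -0.7, -5.3]
opening: 51.3
grasp_force: 49.8
t 4.9 d [ 10.8 337.7   0.8] a [-0.   -0.01 -2.36]
```

```bash
python3 -m pendant '[{"x":1,"y":20,"z":0,"ax":0,"ay":0,"az":-0.2,"jaw":1},{"x":2,"y":55,"z":0,"ax":0,"ay":0,"az":-0.5,"jaw":1},{"x":3,"y":95,"z":0,"ax":0,"ay":0,"az":-0.8,"jaw":1},{"x":4,"y":135,"z":0,"ax":0,"ay":0,"az":-1.1,"jaw":1},{"x":6,"y":175,"z":0,"ax":0,"ay":0,"az":-1.4,"jaw":1},{"x":7,"y":215,"z":0,"ax":0,"ay":0,"az":-1.7,"jaw":1},{"x":9,"y":255,"z":0,"ax":0,"ay":0,"az":-2,"jaw":1},{"x":10,"y":295,"z":0,"ax":0,"ay":0,"az":-2.3,"jaw":1},{"x":11,"y":325,"z":0,"ax":0,"ay":0,"az":-2.4,"jaw":1},{"x":11,"y":338,"z":0,"ax":0,"ay":0,"az":-2.4,"jaw":1}]'; python3 -m pendant '[{"x":0,"y":0,"z":0,"ax":0,"ay":0,"az":0,"jaw":1},{"x":0,"y":0,"z":0,"ax":0,"ay":0,"az":0,"jaw":1}]'
python3 - <<'E'
from h import *
to(542,-312,38,1)
for cam in ("scene","wrist"):
    f=ctrl.grab_frame(cam); cv2.imwrite(f"pics/{cam}2.png",f[:,:,::-1])
a=cv2.imread("pics/scene2.png")[100:300,60:380]; cv2.imwrite("pics/c2.png",cv2.resize(a,None,fx=2,fy=2))
E
```

```text
t: 5.9
position: [540.0, -314.7, 148.3]
orientation: [-179.9, 0.2, 1.1]
wrist_force: [-0.8, 0.0, -5.5]
opening: 51.5
grasp_force: 49.6
t: 6.1
position: [541.3, -311.0, 149.1]
orientation: [-179.8, 0.1, 1.2]
wrist_force: [1.0, -0.2, -5.5]
opening: 51.4
grasp_force: 49.6
t 6.1 d [  0.9   1.4 111.1] a [-0.03  0.02  0.03]
```

View pics/c2.png

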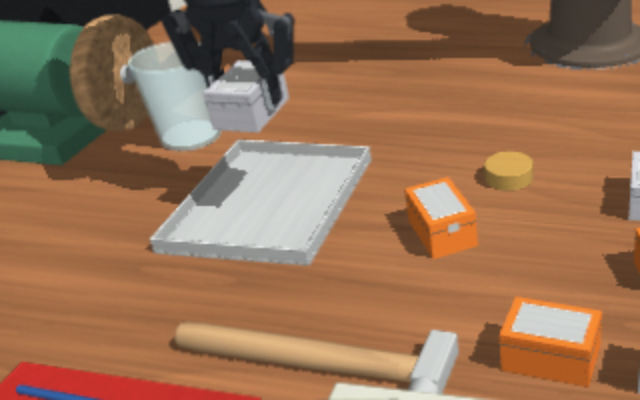

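View pics/wrist2.png

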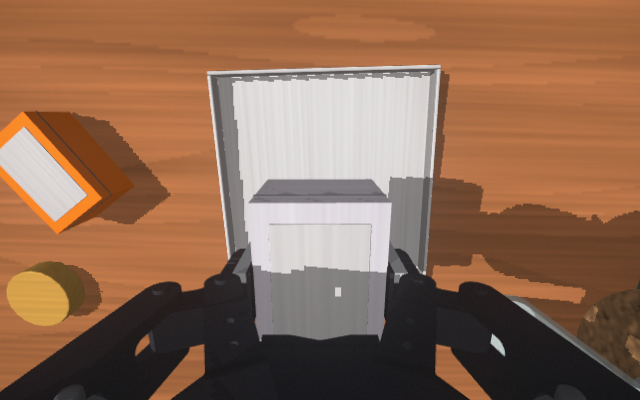

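The tin is held level above the tray. The tray's far rim corners are at (209,73) and (439,67) in the wrist view. The glass stands near the tray's far-left side, so I'll check clearance.

```bash
python3 - <<'E'
from h import *
p=ray("wrist",[(209,73),(439,67)],20);print(p.round(),"glass",ray("scene",[(155,168),(60+190/2,100+150/2)],0).round())
d=p[0]-p[1];y=np.arctan2(-d[0],d[1]);print(np.degrees(y),p.mean(0)[:2]-110*np.array([np.cos(y),np.sin(y)]))
E
```

```text
[[ 639. -223.   20.]
 [ 647. -400.   20.]] glass [[ 402. -499.    0.]
 [ 438. -478.    0.]]
2.6975039814292527 [ 532.95256875 -317.10509442]
```

```bash
python3 -m pendant '[{"x":-4,"y":3,"z":20,"ax":0,"ay":0,"az":0,"jaw":1},{"x":-4,"y":3,"z":50,"ax":0,"ay":0,"az":0,"jaw":1},{"x":-4,"y":3,"z":80,"ax":0,"ay":0,"az":0,"jaw":1},{"x":-4,"y":3,"z":100,"ax":0,"ay":0,"az":0,"jaw":1},{"x":-4,"y":3,"z":108,"ax":0,"ay":0,"az":0,"jaw":1},{"x":-4,"y":3,"z":112,"ax":0,"ay":0,"az":0,"jaw":1},{"x":-4,"y":3,"z":115,"ax":0,"ay":0,"az":0,"jaw":1},{"x":-4,"y":3,"z":117,"ax":0,"ay":0,"az":0,"jaw":1},{"x":-4,"y":3,"z":118,"ax":0,"ay":0,"az":0,"jaw":1},{"x":-4,"y":3,"z":118,"ax":0,"ay":0,"az":0,"jaw":1}]'
```

```text
t: 7.2
position: [538.6, -315.8, 33.5]
orientation: [180.0, -0.1, 1.2]
wrist_force: [-0.3, 0.4, -5.7]
opening: 51.8
grasp_force: 49.5
```

```bash
python3 -m pendant '[{"x":0,"y":0,"z":1,"ax":0,"ay":0,"az":0,"jaw":1},{"x":0,"y":0,"z":2,"ax":0,"ay":0,"az":0,"jaw":1},{"x":0,"y":0,"z":2.5,"ax":0,"ay":0,"az":0,"jaw":1},{"x":0,"y":0,"z":2.5,"ax":0,"ay":0,"az":0,"jaw":1},{"x":0,"y":0,"z":2.5,"ax":0,"ay":0,"az":0,"jaw":1}]'
```

```text
t: 7.7
position: [538.1, -315.5, 30.4]
orientation: [180.0, 0.0, 1.2]
wrist_force: [-0.3, -0.1, -2.4]
opening: 51.4
grasp_force: 49.7
```

The force has changed from -5.7 to -2.4 N, so the tin is touching down. One more millimetre, then release.

```bash
python3 -m pendant '[{"x":0,"y":0,"z":0.7,"ax":0,"ay":0,"az":0,"jaw":1},{"x":0,"y":0,"z":0.7,"ax":0,"ay":0,"az":0,"jaw":1},{"x":0,"y":0,"z":0.7,"ax":0,"ay":0,"az":0,"jaw":0.3},{"x":0,"y":0,"z":0.7,"ax":0,"ay":0,"az":0,"jaw":0.1},{"x":0,"y":0,"z":0.7,"ax":0,"ay":0,"az":0,"jaw":0.1},{"x":0,"y":0,"z":0.7,"ax":0,"ay":0,"az":0,"jaw":0.1},{"x":0,"y":0,"z":0.7,"ax":0,"ay":0,"az":0,"jaw":0.1}]'
```

```text
t: 8.4
position: [538.3, -315.5, 29.5]
orientation: [180.0, -0.0, 1.2]
wrist_force: [-0.2, -0.7, 0.7]
opening: 76.8
grasp_force: 0.0
```

```bash
python3 -m pendant '[{"x":0,"y":0,"z":-15,"ax":0,"ay":0,"az":0,"jaw":0.1},{"x":0,"y":0,"z":-50,"ax":0,"ay":0,"az":0,"jaw":0.1},{"x":0,"y":0,"z":-100,"ax":0,"ay":0,"az":0,"jaw":0.1},{"x":0,"y":0,"z":-140,"ax":0,"ay":0,"az":0,"jaw":0.1},{"x":0,"y":0,"z":-160,"ax":0,"ay":0,"az":0,"jaw":0.1},{"x":0,"y":0,"z":-160,"ax":0,"ay":0,"az":0,"jaw":0.1},{"x":0,"y":0,"z":-160,"ax":0,"ay":0,"az":0,"jaw":0.1},{"x":0,"y":0,"z":-160,"ax":0,"ay":0,"az":0,"jaw":0.1}]'
python3 - <<'E'
from h import *
f=ctrl.grab_frame("scene")[100:300,100:500]; cv2.imwrite("pics/c3.png",cv2.resize(f[:,:,::-1],None,fx=2,fy=2))
E
```

```text
t: 9.2
position: [536.9, -314.6, 187.7]
orientation: [-179.9, 0.2, 1.2]
wrist_force: [-0.6, 0.7, -0.1]
opening: 77.2
grasp_force: 0.0
```

View pics/c3.png

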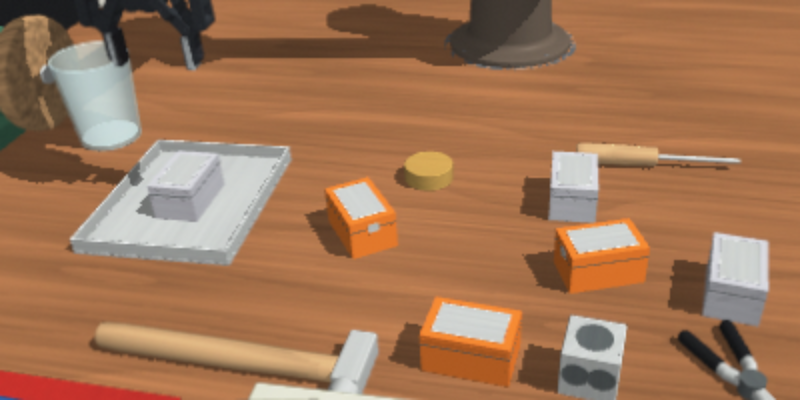

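The heavy tin lies flat, lid up, in the tray at crop px (185,185). The other two tins, at (574,186) and (738,277), are untouched and the gripper is clear.

```bash
python3 -c "
from workcell import ctrl
print(ctrl.finish_job())"
```

```text
the job is handed in; nothing more can be done
None
```

I handed the job in at about 9 s: the heavy tin (4–5 N on the wrist when lifted, about 0.45 kg) was set down flat, lid up, in the tray, and the two light tins were never touched; the hand-in returned no verdict.

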